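# Set a stopper feed wheel back one notch

## Robot

A 6-joint arm with a two-finger parallel gripper is mounted at the origin on a cart in front of the work surface, level with it; the furniture and walls round the work are solid. World frame = base frame: x ahead of the robot, y to its left, z up, the work surface at z = 0. Lengths are in m, angles in rad, forces in N, time in s.
With the tool pointing down it reaches from about 0.35 to 0.975 m from the base axis. Payload 4.9 kg.
Tool frame: the origin (TCP) lies on the mounting face of the last link; the fingertips stand 173 mm ahead of it and the grasp point (between the pads) lies 155 mm ahead of it; z points along the fingers, y is the direction in which the jaws open and shut (so a half turn about z gives the same grasp; the last joint's range is limited). The gripper opens to 85 mm and grips with 20 to 120 N. Pads are 22 mm wide; open, the fingers measure 114 mm over their backs; the gripper's body (76 mm by 85 mm) begins 54 mm behind the grasp point. The pads swing forward as they close: fully open they stand 13 mm farther back than shut.
Start: joints at [1.05, 0.053, 1.613, -0, 1.476, -0.119], TCP at [0.244, 0.575, 0.405] pointing down, gripper open.
Joint ranges: [-3.01, 3.01], [-1.01, 2.22], [0.06, 2.58], [-1.02, 4.17], [0.09, 2.62], [-3.14, 3.14]. Speed limits (rad/s): [2.57, 2.57, 3.14, 3.14, 3.14, 3.14].

## Interface

Orientations are given as a unit quaternion [w, x, y, z].
In Python, from plant import manip gives the robot as it stands.
- The arm moves only by the tool play_rows, never from a script. Its argument "increments" is a list of rows, each an object with "offset": the shift along the tool's x, y, z in mm, a list of three; "twist": the turn about the tool's z in rad; "grip": the opening, from 0 (shut) to 1 (fully open). In form: [{"offset": [dx, dy, dz], "twist": twist, "grip": grip}, ...]. A call has 1 to 5 rows; each row is the pose to reach, as a shift and turn from the pose commanded when the call began, along the tool's axes at that moment; what a row does not reach only later rows make up. A row lasts 1/12 s, in which the tool goes at most 41.7 mm and 7.16 degrees, less where a joint would pass 70% of its speed; a pose out of reach is approached as far as the arm can. A call with a gripper value outside its range is refused whole. The fingers move at their own pace and stop on an object; the grip force is fixed at half the most. Time passes only in rows, so rows that repeat a pose let the fingers close. It gives the time, the measured TCP pose, the force and the opening at its end, in the units of the state.
- manip.state(): the state, without advancing time (a new reading comes with each control period).
- manip.grab_frame(name): name is "scene" or "top"; returns the picture (480x640x3 uint8, blue, green, red); there is no depth.
- manip.get_calibration(name): a dict with "fx", "fy", "cx", "cy" (pixels), "T" (4x4, takes a point from camera to world coordinates). Camera axes: x right, y down, z forward; pixel columns grow to the right and rows downward; lengths in m; the calibration is good to about 2 mm. A picture is of the moment at which its call begins. get_calibration takes no time and is no camera call.
- manip.job_done(): hands the job in, once; it reports no verdict.
Trained networks look in the newest picture that a camera, given by its name, has taken for a name from the list of things; names that differ only in an ending like _2 or _b are one class to them, and where a whole thing is asked for, a point or a joint stands for the part that bears it (a point fixed in the world has none). Each returns a list of dicts, best first, with "p" (0 to 1); they miss things now and then, are a little off and sometimes report something else, mostly with a low value. They report only what shows in the picture. A call takes as long as a camera call. They do not tell look-alikes from the thing itself.
- manip.boxes_of(query, camera): "xyz" ([x, y, z] in m, in the coordinates of the camera as it stood for that picture, good to about 4 mm: the middle of the surface that is visible of it).
- manip.tip_of(query, camera): "xyz" ([x, y, z] in m, in the coordinates of the camera as it stood for that picture, good to about 4 mm: a listed point, or the origin of a listed thing).
The state is a dict: "time": time; "joint_pos": joint angles; "joint_vel": joint speeds; "joint_efforts": joint torques, N m; "tool_pos": TCP position; "tool_rot": TCP orientation; "contact_force": force on the tool from outside, world axes, zero at the start; "ft_torque": the same for the moment, N m; "gripper_width": opening from 0.0 (shut) to 1.0 (fully open).
Only numpy, scipy, OpenCV 4.12 (cv2) and the standard library are available. Lean on these libraries where they do the work, as an engineer would, in place of code of your own. Each camera call takes 0.05 s, during which the arm holds its last target. There are 200 camera calls.

## Task

The wheel that feeds rubber bungs has been advanced one notch too far. Lift its pawl out of the teeth with a fingertip by pushing its thumb tab away from the wheel until the pawl tips over and stays up, push the wheel back one notch (clockwise seen from above, no further) by one of its upright pins, then tip the pawl down again so that it sits fully in the notch. Push with the fingers only: do not grip the pins or the pawl, leave the bungs in their pockets, and leave the bottles and the timer where they are.

Things in the scene. Friction and masses are not known exactly. Their poses are not given: they have to be found in the camera images.
- feeder: fixed grey base plate of the feeder, 200 x 272 x 14 mm; origin on the worktop directly under the wheel's axis; its y axis points from the wheel to the pawl bracket, x to the right of that, z up. A bent-wire pointer stands at its -y end (tip 48 mm high). Screwed down. Nothing on the feeder is higher than 92 mm
- wheel_center (a point): point on the wheel's upright axis at the top face of its disc, 30 mm above the worktop. The aluminium disc is 208 mm across. On it: 8 low white pocket rings (35 mm outside, 8 mm high) at radius 55 mm, 4 upright steel pins at radius 78 mm, 8 sawteeth on the rim (radius 88 to 102 mm, up to 12 mm high, each with a steep face at its clockwise end and a ramp down to its counter-clockwise end, with a 16 degree wide flat notch between teeth)
- feed_wheel (a joint): wheel angle, rad, + counter-clockwise from above (feed direction), - backward. Starts within 0.03 of 0; a notch is 0.785, so one notch back is -0.785. Nose play about these: 0.10 backward (then a steep tooth face blocks it, or a nose lowered further on lands on a tooth) and 0.07 forward (then it rides up the ramp). Stiff (about 1.5 N at a pin), stays where left
- pin0 (a point): steel finger pin, 10 mm thick, standing 47 mm above the wheel disc on a 78 mm radius; the point is the centre of its top; seen in the feeder's frame at wheel angle 0 it is at 22.5 degrees counter-clockwise from the x axis; moves with the wheel
- pin1 (a point): steel finger pin, 10 mm thick, standing 47 mm above the wheel disc on a 78 mm radius; the point is the centre of its top; seen in the feeder's frame at wheel angle 0 it is at 112.5 degrees counter-clockwise from the x axis; moves with the wheel
- pin2 (a point): steel finger pin, 10 mm thick, standing 47 mm above the wheel disc on a 78 mm radius; the point is the centre of its top; seen in the feeder's frame at wheel angle 0 it is at 202.5 degrees counter-clockwise from the x axis; moves with the wheel
- pin3 (a point): steel finger pin, 10 mm thick, standing 47 mm above the wheel disc on a 78 mm radius; the point is the centre of its top; seen in the feeder's frame at wheel angle 0 it is at 292.5 degrees counter-clockwise from the x axis; moves with the wheel
- pawl (a joint): angle of the pawl, rad: 0 = down, nose in the notch; grows as the pawl is lifted, its stop is at 1.75. Clear of the teeth above 0.4. It moves freely by its own weight (under 1 N at the tab): released below about 0.63 it falls down into the wheel, above that it falls open and stays
- pawl_pivot (a point): centre of the pawl's level pivot pin, 125 mm from the wheel's axis, 46 mm above the worktop, between two aluminium cheeks (42 mm apart outside, tops 53 mm above the worktop). The pivot pin is parallel to the feeder's x axis
- pawl_tab (a point): middle of the top edge of the pawl's thumb tab, a dark steel plate 28 mm wide, 5 mm thick (8 mm bead on top), that stands 45 mm up from the pivot when the pawl is down. Pushed away from the wheel it tips over and lies outward, and the pawl's arm then stands up. Moves with the pawl
- pawl_nose (a point): end of the pawl's arm, a bar 10 mm wide and 6 mm thick that reaches level from the pivot 42 mm toward the wheel (square to the tab) with a 14 mm long nose under its end that goes down into the notch; the point is 38 mm from the pivot on the arm's centreline. When the pawl is tipped open the arm stands up, leaning outward by 10 degrees; pushed toward the wheel it tips down again. Moves with the pawl
- bung_a: loose red rubber bung, 25 mm across, 21 mm high, standing in a pocket of the wheel (its top 51 mm above the worktop); origin at the centre of its underside
- bung_b: loose red rubber bung, 25 mm across, 21 mm high, standing in a pocket of the wheel (its top 51 mm above the worktop); origin at the centre of its underside
- bung_c: loose red rubber bung, 25 mm across, 21 mm high, standing in a pocket of the wheel (its top 51 mm above the worktop); origin at the centre of its underside
- pocket_a (a point): floor centre of the pocket that holds bung_a, moves with the wheel
- pocket_b (a point): floor centre of the pocket that holds bung_b, moves with the wheel
- pocket_c (a point): floor centre of the pocket that holds bung_c, moves with the wheel
- sample_bottle: loose clear bottle, 58 mm across, 103 mm high; origin at the centre of its underside; bystander
- dropper_a: loose small brown dropper bottle with black teat, 33 mm across, 107 mm high; origin at the centre of its underside; bystander
- timer: loose white timer lying on its back, 66 x 60 x 18 mm; origin at the centre of its underside; bystander
Things that resemble listed ones, but are neither listed nor needed, are in the scene too. What is shaped like the bung_c but orange or turquoise is not meant.

How it is judged:
On the way, in this order (a step that is already met when the one before it is completed fails the run):
1. the pawl is lifted clear of the teeth while the wheel is still in its first notch (value of joint pawl above 0.5 rad and value of joint feed_wheel between -0.2 and 0.2 rad), for 0.2 s.
2. the wheel is pushed back one notch (value of joint feed_wheel between -0.9154 and -0.6554 rad), for 0.2 s.
At the end, for the whole second after the job is handed in: the wheel stands one notch (0.785 rad, within 0.13) back from 0 and is at rest, the pawl is down in the notch (under 0.08 rad), every bung stands in its own pocket (within 8 mm of its centre), and the bottles and timer stand upright within 20 mm of where they were (all of step 2 and value of joint pawl below 0.08 rad and velocity of joint feed_wheel between -0.05 and 0.05 rad/s and horizontal distance between bung_a and pocket_a below 0.008 m and horizontal distance between bung_b and pocket_b below 0.008 m and horizontal distance between bung_c and pocket_c below 0.008 m and distance of each of sample_bottle, dropper_a, timer from where it was at the start of the episode below 0.02 m and angle between each of sample_bottle, dropper_a, timer, bung_a, bung_b, bung_c's own z axis and vertical below 0.2 rad); the robot touches nothing.
It fails at once if the wheel is pushed back much more than one notch (more than a notch and a half) (value of joint feed_wheel below -1.1781 rad).
It fails at once if a bung is lifted from the wheel (height (world z) of any of bung_a, bung_b, bung_c above 0.042 m).
It fails at once if a bystander is moved, tipped or lifted (distance of any of sample_bottle, dropper_a, timer from where it was at the start of the episode above 0.03 m).
It fails at once if a pin is taken between the fingers ((horizontal distance between the grasp point and pin0 below 0.006 m and height (world z) of the grasp point below 0.087 m) or (horizontal distance between the grasp point and pin1 below 0.006 m and height (world z) of the grasp point below 0.087 m) or (horizontal distance between the grasp point and pin2 below 0.006 m and height (world z) of the grasp point below 0.087 m) or (horizontal distance between the grasp point and pin3 below 0.006 m and height (world z) of the grasp point below 0.087 m)).
It fails at once if the pawl is taken between the fingers (distance between the grasp point and pawl_tab below 0.008 m or distance between the grasp point and pawl_nose below 0.008 m).
It also fails if it takes over 53 s, if anything falls off the work surface, if the arm or the gripper's body presses on something with over 40 N, if the wrist force passes 120 N, or if a joint passes its speed limit or range.

## Working session

There is one attempt and no reset: what is moved stays moved. The work goes in short steps, Python scripts to look and compute and a tool call to move; the robot and the scene stay as the last step left them, time stands still between calls to the robot, and variables do not carry over. Pictures are saved under pics/ and viewed, about 8 in all and at most 12, crops included, and the job is handed in when it is done.

Besides the shell and the picture viewer there is one more tool, called by a JSON object that holds its "api" and its "payload". play_rows: Moves the arm, as the interface text tells. Its arguments: {"type":"object","properties":{"increments":{"type":"array"}},"required":["increments"]}

```bash
mkdir -p pics; cat > h.py <<'E'
import numpy as np,cv2
from plant import manip
def w(cam,p):
    T=np.array(manip.get_calibration(cam)["T"]);return T[:3,:3]@np.array(p)+T[:3,3]
def px(cam,P):
    c=manip.get_calibration(cam);T=np.array(c["T"]);q=T[:3,:3].T@(np.array(P)-T[:3,3]);return c["fx"]*q[0]/q[2]+c["cx"],c["fy"]*q[1]/q[2]+c["cy"]
def ray(cam,u,v,z):
    c=manip.get_calibration(cam);T=np.array(c["T"]);d=T[:3,:3]@np.array([(u-c["cx"])/c["fx"],(v-c["cy"])/c["fy"],1]);return T[:3,3]+d*(z-T[2,3])/d[2]
def tips(cam,names):
    for n in names:
        print(cam,n,[(round(r["p"],2),np.round(w(cam,r["xyz"]),3).tolist()) for r in manip.tip_of(n,cam)[:4]])
E
python3 - <<'E'
from h import *
for c in ["top","scene"]:
    cv2.imwrite(f"pics/{c}0.png",manip.grab_frame(c))
    print(np.round(manip.get_calibration(c)["T"],3).tolist())
    tips(c,["feeder","wheel_center","pin0","pawl_pivot","pawl_tab","pawl_nose","sample_bottle","dropper_a","timer"])
s=manip.state();print(s["time"],s["tool_pos"],s["tool_rot"],s["gripper_width"],s["contact_force"])
E
```

```text
[[-0.013, -0.998, 0.061, 0.497], [-1.0, 0.014, 0.014, -0.194], [-0.015, -0.06, -0.998, 0.945], [0.0, 0.0, 0.0, 1.0]]
top feeder [(0.64, [0.526, -0.162, -0.0]), (0.53, [0.548, -0.049, 0.091]), (0.31, [0.482, -0.202, 0.03])]
top wheel_center [(0.79, [0.525, -0.165, 0.03]), (0.19, [0.527, -0.163, 0.003])]
top pin0 [(0.97, [0.508, -0.087, 0.081]), (0.91, [0.452, -0.184, 0.078]), (0.73, [0.55, -0.044, 0.09]), (0.67, [0.602, -0.15, 0.077])]
top pawl_pivot [(0.87, [0.547, -0.041, 0.047]), (0.72, [0.474, -0.158, 0.028])]
top pawl_tab [(0.51, [0.548, -0.045, 0.092])]
top pawl_nose [(0.72, [0.541, -0.079, 0.045]), (0.66, [0.525, -0.166, 0.031]), (0.49, [0.402, -0.07, 0.004])]
top sample_bottle [(0.72, [0.58, -0.362, 0.007]), (0.45, [0.45, -0.183, 0.078])]
top dropper_a [(0.93, [0.402, -0.067, 0.006])]
top timer [(0.88, [0.456, -0.342, -0.001]), (0.73, [0.554, -0.208, 0.033]), (0.23, [0.528, -0.163, -0.001])]
[[-0.701, -0.543, 0.462, 0.148], [-0.713, 0.541, -0.447, 0.229], [-0.007, -0.643, -0.766, 0.755], [0.0, 0.0, 0.0, 1.0]]
scene feeder [(0.61, [0.525, -0.165, -0.002])]
scene wheel_center [(0.79, [0.531, -0.165, 0.029]), (0.55, [0.451, -0.18, 0.077])]
scene pin0 [(0.72, [0.542, -0.242, 0.074]), (0.66, [0.513, -0.087, 0.074]), (0.65, [0.451, -0.181, 0.078]), (0.62, [0.605, -0.149, 0.078])]
scene pawl_pivot [(0.88, [0.549, -0.043, 0.046])]
scene pawl_tab [(0.58, [0.552, -0.041, 0.093])]
scene pawl_nose [(0.67, [0.544, -0.084, 0.043]), (0.58, [0.455, -0.339, 0.003])]
scene sample_bottle [(0.9, [0.59, -0.359, 0.0]), (0.21, [0.554, -0.041, 0.091])]
scene dropper_a [(0.7, [0.408, -0.067, -0.003]), (0.68, [0.551, -0.044, 0.09])]
scene timer [(0.91, [0.454, -0.34, -0.001])]
1.0 [0.24444804 0.575203   0.40471239] [ 7.63091896e-06  1.99575870e-01  9.79882377e-01 -2.28257949e-06] 0.9992018131879357 [-0.97264991  0.14463898 -0.26599584]
```

View pics/top0.png

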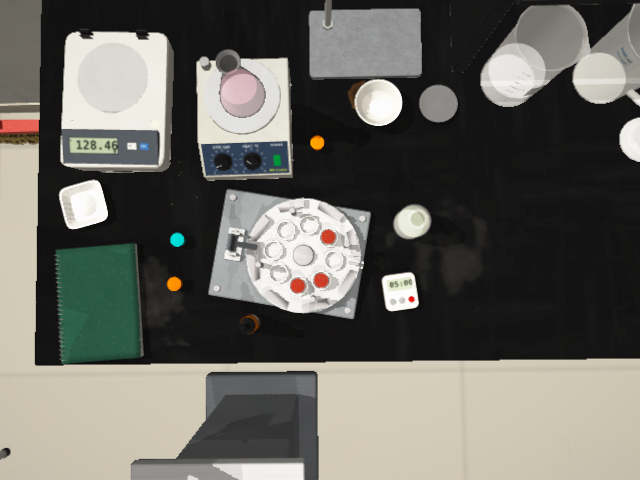

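View pics/scene0.png

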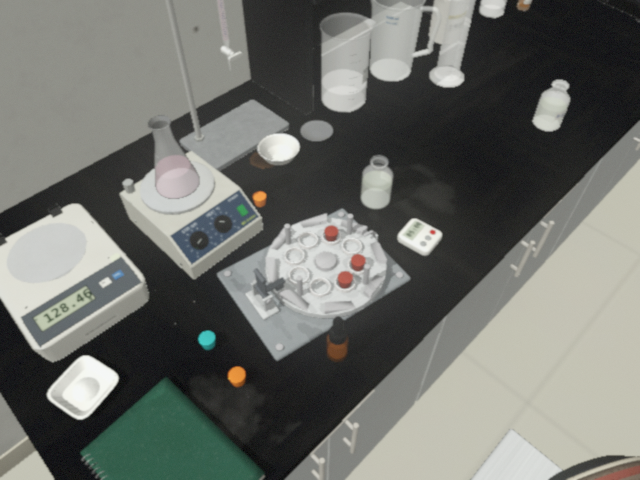

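```bash
cat >> h.py <<'E'
from scipy.spatial.transform import Rotation as Ro
C=np.array([.527,-.165]);YAW=np.radians(-10.2)
XF=np.array([np.cos(YAW),np.sin(YAW)]);YF=np.array([-XF[1],XF[0]])
def fr(): # tip in feeder frame, mm
    s=manip.state();q=s["tool_rot"];R=Ro.from_quat([q[1],q[2],q[3],q[0]]).as_matrix();t=s["tool_pos"]+R[:,2]*.173
    return s,R,t,np.array([(t[:2]-C)@XF,(t[:2]-C)@YF,t[2]])*1000
def go(*targets):
    s,R,t,f=fr();print("t",round(s["time"],2),"tip_f",f.round(1),"F",s["contact_force"].round(1))
    tw=-((YAW-np.arctan2(R[1,1],R[0,1])+np.pi/2)%np.pi-np.pi/2) if 0 else -(YAW-np.arctan2(R[1,1],R[0,1]))
    for x,y,z in targets:
        P=np.r_[C+XF*x/1e3+YF*y/1e3,z/1e3];print((x,y,z),"offset",((R.T@(P-t))*1000).round(1),"twist",round(tw,3))
E
python3 -c "
from h import *
go((0,98,230),(0,98,120),(0,98,72))"
```

```text
t 1.0 tip_f [-409.2  678.5  231.7] F [-1.   0.1 -0.3]
(0, 98, 230) offset [-527.8 -475.2    1.7] twist 1.347
(0, 98, 120) offset [-527.8 -475.2  111.7] twist 1.347
(0, 98, 72) offset [-527.8 -475.2  159.7] twist 1.347
```

{"api": "play_rows", "payload": {"increments": [{"offset": [-528,-475,2],"twist": 1.347,"grip": 0},{"offset": [-528,-475,2],"twist": 1.347,"grip": 0},{"offset": [-528,-475,2],"twist": 1.347,"grip": 0},{"offset": [-528,-475,2],"twist": 1.347,"grip": 0},{"offset": [-528,-475,2],"twist": 1.347,"grip": 0}]}}

```text
time: 1.42
tool_pos: [0.3327, 0.3848, 0.4042]
tool_rot: [0.0, 0.493, 0.87, 0.0]
contact_force: [2.0, -0.1, 0.8]
gripper_width: 0.302
```

```bash
python3 -c "
from h import *
go((0,98,230))"
```

```text
t 1.42 tip_f [-288.5  506.7  231.2] F [ 2.  -0.1  0.8]
(0, 98, 230) offset [-497.7  -51.     1.2] twist 0.717
```

{"api": "play_rows", "payload": {"increments": [{"offset": [-498,-51,1],"twist": 0.717,"grip": 0},{"offset": [-498,-51,1],"twist": 0.717,"grip": 0},{"offset": [-498,-51,1],"twist": 0.717,"grip": 0},{"offset": [-498,-51,1],"twist": 0.717,"grip": 0},{"offset": [-498,-51,1],"twist": 0.717,"grip": 0}]}}

```text
time: 1.83
tool_pos: [0.4218, 0.1962, 0.4041]
tool_rot: [0.0, 0.737, 0.676, 0.001]
contact_force: [0.7, 0.6, -0.2]
gripper_width: -0.001
```

```bash
python3 -c "
from h import *
go((0,98,200))"
```

```text
t 1.83 tip_f [-167.3  336.9  231.1] F [ 0.7  0.6 -0.2]
(0, 98, 200) offset [-253.2  144.8   31.1] twist 0.091
```

{"api": "play_rows", "payload": {"increments": [{"offset": [-253,145,31],"twist": 0.091,"grip": 0},{"offset": [-253,145,31],"twist": 0.091,"grip": 0},{"offset": [-253,145,31],"twist": 0.091,"grip": 0},{"offset": [-253,145,31],"twist": 0.091,"grip": 0},{"offset": [-253,145,31],"twist": 0.091,"grip": 0}]}}

```text
time: 2.25
tool_pos: [0.5101, 0.0085, 0.3819]
tool_rot: [0.0, 0.765, 0.644, 0.0]
contact_force: [0.3, 1.5, 1.2]
gripper_width: -0.002
```

```bash
python3 -c "
from h import *
go((0,98,110))"
```

```text
t 2.25 tip_f [-47.2 167.8 208.9] F [0.3 1.5 1.2]
(0, 98, 110) offset [-70.1  46.7  98.9] twist 0.006
```

{"api": "play_rows", "payload": {"increments": [{"offset": [-70,47,50],"twist": 0.006,"grip": 0},{"offset": [-70,47,50],"twist": 0.006,"grip": 0},{"offset": [-70,47,90],"twist": 0.006,"grip": 0},{"offset": [-70,47,99],"twist": 0.006,"grip": 0},{"offset": [-70,47,99],"twist": 0.006,"grip": 0}]}}

```text
time: 2.67
tool_pos: [0.5423, -0.0672, 0.277]
tool_rot: [-0.004, 0.768, 0.641, -0.003]
contact_force: [-0.9, 1.0, -0.9]
gripper_width: -0.003
```

```bash
python3 -c "
from h import *
go((0,98,72))
a=manip.grab_frame('top');b=manip.grab_frame('scene')
o=np.hstack([cv2.resize(a[160:340,180:400],None,fx=2,fy=2),cv2.resize(b[180:360,200:400],None,fx=1.8,fy=2)]);print(o.shape);cv2.imwrite('pics/a1.png',o)"
```

```text
t 2.67 tip_f [ -4.   99.1 104. ] F [-0.9  1.  -0.9]
(0, 98, 72) offset [-1.1  4.4 32. ] twist -0.002
(360, 800, 3)
```

View pics/a1.png

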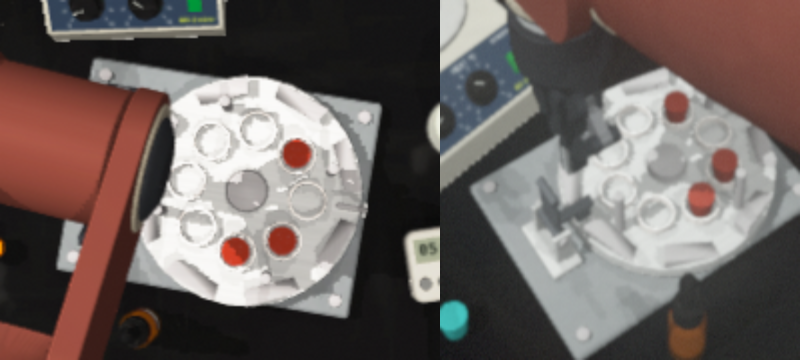

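{"api": "play_rows", "payload": {"increments": [{"offset": [-2,3,16],"twist": 0,"grip": 0},{"offset": [-2,3,30],"twist": 0,"grip": 0},{"offset": [-2,3,30],"twist": 0,"grip": 0}]}}

```text
time: 3.02
tool_pos: [0.5465, -0.0682, 0.2528]
tool_rot: [-0.0, 0.767, 0.642, -0.0]
contact_force: [-0.9, -0.1, -0.1]
gripper_width: -0.001
```

```bash
python3 -c "
from h import *
go((0,110,71))"
```

```text
t 3.02 tip_f [ 2.  98.7 79.8] F [-0.9 -0.1 -0.1]
(0, 110, 71) offset [11.3 -2.   8.8] twist 0.001
```

{"api": "play_rows", "payload": {"increments": [{"offset": [0,-2,9],"twist": 0,"grip": 0},{"offset": [6,-2,9],"twist": 0,"grip": 0},{"offset": [12,-2,9],"twist": 0,"grip": 0},{"offset": [18,-2,9],"twist": 0,"grip": 0},{"offset": [24,-2,9],"twist": 0,"grip": 0}]}}

```text
time: 3.43
tool_pos: [0.5493, -0.0442, 0.2447]
tool_rot: [0.001, 0.767, 0.642, 0.0]
contact_force: [0.6, 0.0, -0.3]
gripper_width: -0.0
```

```bash
python3 -c "
from h import *
go((0,139,71))"
```

```text
t 3.43 tip_f [  0.9 122.8  71.7] F [ 0.6  0.  -0.3]
(0, 139, 71) offset [16.2 -0.8  0.7] twist 0.0
```

{"api": "play_rows", "payload": {"increments": [{"offset": [6,-1,0],"twist": 0,"grip": 0},{"offset": [12,-1,0],"twist": 0,"grip": 0},{"offset": [16,-1,0],"twist": 0,"grip": 0},{"offset": [16,-1,0],"twist": 0,"grip": 0},{"offset": [16,-1,0],"twist": 0,"grip": 0}]}}

```text
time: 3.85
tool_pos: [0.5508, -0.0287, 0.2437]
tool_rot: [0.0, 0.767, 0.642, -0.0]
contact_force: [0.5, 0.3, 0.1]
gripper_width: -0.001
```

```bash
python3 -c "
from h import *
go((0,139,110))
b=manip.grab_frame('scene')
tips('scene',['pawl_tab','pawl_nose','pawl_pivot'])
cv2.imwrite('pics/a2.png',cv2.resize(b[180:340,180:400],None,fx=3,fy=3))"
```

```text
t 3.85 tip_f [ -0.7 138.3  70.7] F [0.5 0.3 0.1]
(0, 139, 110) offset [  0.7   0.7 -39.3] twist 0.001
scene pawl_tab [(0.85, [0.558, -0.005, 0.073])]
scene pawl_nose [(0.84, [0.546, -0.064, 0.076])]
scene pawl_pivot [(0.82, [0.545, -0.045, 0.046])]
```

View pics/a2.png

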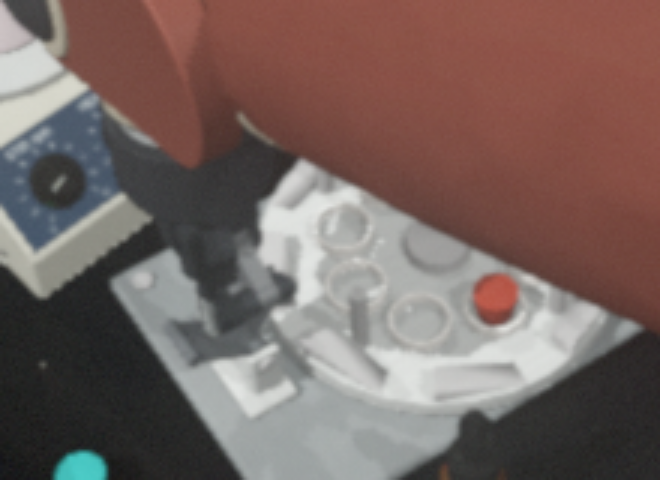

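{"api": "play_rows", "payload": {"increments": [{"offset": [6,1,0],"twist": 0,"grip": 0},{"offset": [8,1,-5],"twist": 0,"grip": 0},{"offset": [8,1,-15],"twist": 0,"grip": 0},{"offset": [8,1,-35],"twist": 0,"grip": 0},{"offset": [0,1,-60],"twist": 0,"grip": 0}]}}

```text
time: 4.47
tool_pos: [0.5512, -0.0283, 0.3033]
tool_rot: [-0.001, 0.767, 0.642, -0.001]
contact_force: [1.0, 0.4, 0.3]
gripper_width: -0.001
```

```bash
python3 -c "
from h import *
go((-75,-60,125))
b=manip.grab_frame('scene')
tips('scene',['pawl_tab','pawl_nose','pin0'])"
```

```text
t 4.47 tip_f [ -1.  138.9 130.3] F [1.  0.4 0.3]
(-75, -60, 125) offset [-198.8  -74.3    5.5] twist 0.001
scene pawl_tab [(0.88, [0.558, -0.001, 0.038])]
scene pawl_nose [(0.79, [0.551, -0.039, 0.081])]
scene pin0 [(0.95, [0.607, -0.151, 0.08]), (0.88, [0.513, -0.089, 0.075]), (0.6, [0.451, -0.183, 0.077])]
```

{"api": "play_rows", "payload": {"increments": [{"offset": [-199,-74,5],"twist": 0,"grip": 0},{"offset": [-199,-74,5],"twist": 0,"grip": 0},{"offset": [-199,-74,5],"twist": 0,"grip": 0},{"offset": [-199,-74,5],"twist": 0,"grip": 0},{"offset": [-199,-74,5],"twist": 0,"grip": 0}]}}

```text
time: 5.08
tool_pos: [0.4442, -0.2092, 0.2976]
tool_rot: [-0.001, 0.767, 0.642, -0.0]
contact_force: [0.9, -0.9, -0.6]
gripper_width: 0.001
```

{"api": "play_rows", "payload": {"increments": [{"offset": [-8,-4,0],"twist": 0,"grip": 0},{"offset": [-8,-4,0],"twist": 0,"grip": 0}]}}

```text
time: 5.25
tool_pos: [0.4389, -0.2172, 0.2977]
tool_rot: [-0.001, 0.769, 0.64, -0.0]
contact_force: [0.5, 0.3, 0.3]
gripper_width: 0.002
```

```bash
python3 -c "
from h import *
go((-75,-60,60))
b=manip.grab_frame('scene');b=manip.grab_frame('top')
tips('scene',['pin0','pawl_nose']);tips('top',['pin0','pawl_nose','pawl_tab'])"
```

```text
t 5.25 tip_f [-77.8 -66.8 124.7] F [0.5 0.3 0.3]
(-75, -60, 60) offset [ 6.8  2.9 64.7] twist -0.005
scene pin0 [(0.78, [0.514, -0.088, 0.075]), (0.65, [0.605, -0.15, 0.08]), (0.56, [0.451, -0.18, 0.077]), (0.55, [0.545, -0.241, 0.076])]
scene pawl_nose [(0.66, [0.55, -0.036, 0.079]), (0.55, [0.474, -0.155, 0.031]), (0.41, [0.562, 0.001, 0.038])]
top pin0 [(0.9, [0.507, -0.091, 0.082]), (0.88, [0.604, -0.151, 0.079]), (0.55, [0.546, -0.24, 0.082])]
top pawl_nose [(0.61, [0.549, -0.035, 0.084]), (0.32, [0.473, -0.154, 0.034])]
top pawl_tab [(0.96, [0.555, -0.001, 0.035])]
```

{"api": "play_rows", "payload": {"increments": [{"offset": [2,2,32],"twist": 0,"grip": 0},{"offset": [4,2,64],"twist": 0,"grip": 0},{"offset": [8,2,64],"twist": 0,"grip": 0},{"offset": [14,2,64],"twist": 0,"grip": 0},{"offset": [20,2,64],"twist": 0,"grip": 0}]}}

```text
time: 6.02
tool_pos: [0.4466, -0.1957, 0.236]
tool_rot: [0.001, 0.767, 0.642, 0.0]
contact_force: [0.7, 0.2, 0.1]
gripper_width: -0.002
```

```bash
python3 -c "
from h import *
go((-75,-10,60))"
```

```text
t 6.02 tip_f [-73.5 -44.5  63. ] F [0.7 0.2 0.1]
(-75, -10, 60) offset [34.5 -1.5  3. ] twist 0.001
```

{"api": "play_rows", "payload": {"increments": [{"offset": [5,-1,2],"twist": 0,"grip": 0},{"offset": [10,-1,2],"twist": 0,"grip": 0},{"offset": [15,-1,2],"twist": 0,"grip": 0},{"offset": [20,-1,2],"twist": 0,"grip": 0},{"offset": [25,-1,2],"twist": 0,"grip": 0}]}}

```text
time: 6.43
tool_pos: [0.4496, -0.1712, 0.2336]
tool_rot: [0.001, 0.767, 0.641, 0.0]
contact_force: [-0.9, -2.0, 0.4]
gripper_width: -0.0
```

{"api": "play_rows", "payload": {"increments": [{"offset": [5,0,0],"twist": 0,"grip": 0},{"offset": [10,0,0],"twist": 0,"grip": 0},{"offset": [15,0,0],"twist": 0,"grip": 0},{"offset": [20,0,0],"twist": 0,"grip": 0},{"offset": [20,0,0],"twist": 0,"grip": 0}]}}

```text
time: 6.85
tool_pos: [0.453, -0.1509, 0.2326]
tool_rot: [-0.0, 0.767, 0.642, 0.0]
contact_force: [-0.5, -0.3, 0.1]
gripper_width: -0.003
```

```bash
cat >> h.py <<'E'
def ang():
    A=[]
    for c in ["top","scene"]:
        manip.grab_frame(c)
        for r in manip.tip_of("pin0",c):
            p=w(c,r["xyz"]);d=p[:2]-C
            if r["p"]>.3 and abs(np.hypot(*d)-.078)<.008 and abs(p[2]-.077)<.01:
                a=np.degrees(np.arctan2(d@YF,d@XF))-22.5;a=(a+80)%90-80;A.append(round(a,1))
    print("angles",A,"mean rad",np.radians(np.mean(A)).round(3))
E
python3 -c "
from h import *
go((-75,14,60));ang()"
```

```text
t 6.85 tip_f [-75.3   1.   59.6] F [-0.5 -0.3  0.1]
(-75, 14, 60) offset [13.   0.3 -0.3] twist 0.001
angles [np.float64(-35.6), np.float64(-35.6), np.float64(-34.6), np.float64(-34.6), np.float64(-34.2), np.float64(-38.3)] mean rad -0.619
```

{"api": "play_rows", "payload": {"increments": [{"offset": [4,0,0],"twist": 0,"grip": 0},{"offset": [8,0,0],"twist": 0,"grip": 0},{"offset": [11,0,0],"twist": 0,"grip": 0},{"offset": [13,0,0],"twist": 0,"grip": 0},{"offset": [13,0,0],"twist": 0,"grip": 0}]}}

```text
time: 7.47
tool_pos: [0.4553, -0.1386, 0.2329]
tool_rot: [-0.0, 0.767, 0.642, 0.0]
contact_force: [0.2, -1.1, 0.1]
gripper_width: 0.002
```

```bash
python3 -c "
from h import *
go((-75,14,60));ang();ang()"
```

```text
t 7.47 tip_f [-75.2  13.3  59.9] F [ 0.2 -1.1  0.1]
(-75, 14, 60) offset [ 0.7  0.2 -0.1] twist 0.0
angles [np.float64(-45.9), np.float64(-42.5), np.float64(-44.2), np.float64(-42.3), np.float64(-44.0), np.float64(-44.6), np.float64(-42.5)] mean rad -0.763
angles [np.float64(-45.0), np.float64(-43.5), np.float64(-46.0), np.float64(-47.4), np.float64(-43.9), np.float64(-43.6), np.float64(-44.7)] mean rad -0.783
```

{"api": "play_rows", "payload": {"increments": [{"offset": [-12,0,0],"twist": 0,"grip": 0},{"offset": [-12,0,0],"twist": 0,"grip": 0},{"offset": [-12,0,-40],"twist": 0,"grip": 0},{"offset": [-12,0,-75],"twist": 0,"grip": 0},{"offset": [-12,0,-75],"twist": 0,"grip": 0}]}}

```text
time: 8.28
tool_pos: [0.4551, -0.1524, 0.3156]
tool_rot: [0.006, 0.767, 0.641, 0.003]
contact_force: [1.2, -0.6, 0.7]
gripper_width: -0.001
```

```bash
python3 -c "
from h import *
go((0,170,130));ang();ang()
b=manip.grab_frame('top')
cv2.imwrite('pics/a4.png',cv2.resize(b[170:340,190:390],None,fx=3.5,fy=3.5,interpolation=2))"
```

```text
t 8.28 tip_f [-70.8  -1.  142.6] F [ 1.2 -0.6  0.7]
(0, 170, 130) offset [171.1  70.5  12.9] twist -0.001
angles [np.float64(-43.2), np.float64(-44.0), np.float64(-45.3), np.float64(-42.6), np.float64(-46.1), np.float64(-41.5)] mean rad -0.764
angles [np.float64(-44.5), np.float64(-40.8), np.float64(-42.0), np.float64(-45.7), np.float64(-43.7), np.float64(-44.0), np.float64(-43.1)] mean rad -0.757
```

View pics/a4.png

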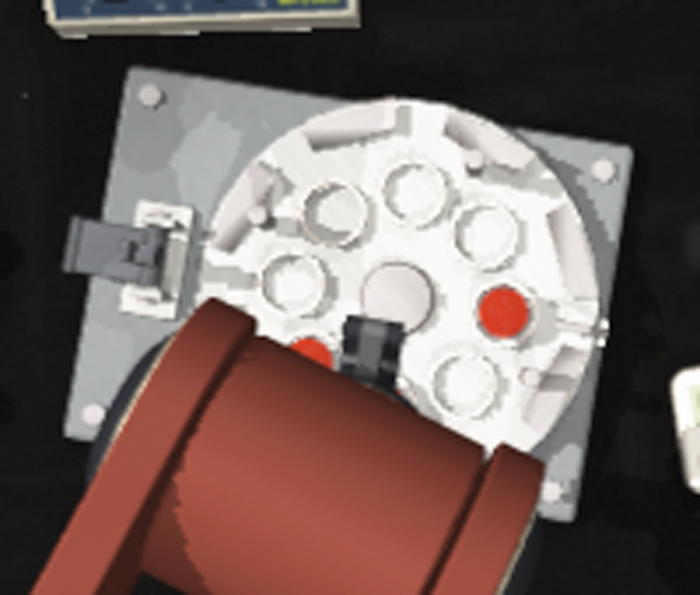

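{"api": "play_rows", "payload": {"increments": [{"offset": [171,72,8],"twist": 0,"grip": 0},{"offset": [171,72,8],"twist": 0,"grip": 0},{"offset": [171,72,8],"twist": 0,"grip": 0},{"offset": [171,72,8],"twist": 0,"grip": 0},{"offset": [171,72,8],"twist": 0,"grip": 0}]}}

```text
time: 9.15
tool_pos: [0.5555, 0.008, 0.299]
tool_rot: [-0.001, 0.766, 0.643, 0.0]
contact_force: [-1.0, -0.6, 0.2]
gripper_width: -0.0
```

{"api": "play_rows", "payload": {"increments": [{"offset": [0,0,0],"twist": 0,"grip": 0},{"offset": [0,0,0],"twist": 0,"grip": 0}]}}

```text
time: 9.32
tool_pos: [0.5543, 0.0056, 0.2988]
tool_rot: [-0.001, 0.766, 0.642, -0.001]
contact_force: [-0.4, -0.1, -0.7]
gripper_width: 0.002
```

```bash
python3 -c "
from h import *
go((0,165,71))
manip.grab_frame('scene');tips('scene',['pawl_tab','pawl_nose'])"
```

```text
t 9.32 tip_f [ -3.7 172.6 125.9] F [-0.4 -0.1 -0.7]
(0, 165, 71) offset [-7.6  3.8 54.8] twist 0.002
scene pawl_tab []
scene pawl_nose [(0.86, [0.549, -0.037, 0.083]), (0.31, [0.473, -0.156, 0.029])]
```

{"api": "play_rows", "payload": {"increments": [{"offset": [-4,4,30],"twist": 0,"grip": 0},{"offset": [-6,4,61],"twist": 0,"grip": 0},{"offset": [-8,4,61],"twist": 0,"grip": 0},{"offset": [-14,4,61],"twist": 0,"grip": 0},{"offset": [-20,4,61],"twist": 0,"grip": 0}]}}

```text
time: 9.88
tool_pos: [0.5547, -0.0168, 0.24]
tool_rot: [0.001, 0.767, 0.641, 0.0]
contact_force: [0.5, -0.6, 0.8]
gripper_width: -0.001
```

```bash
python3 -c "
from h import *
go((0,108,64))"
```

```text
t 9.88 tip_f [  1.2 150.8  67. ] F [ 0.5 -0.6  0.8]
(0, 108, 64) offset [-42.8  -1.2   3. ] twist -0.001
```

{"api": "play_rows", "payload": {"increments": [{"offset": [-6,-1,2],"twist": 0,"grip": 0},{"offset": [-12,-1,2],"twist": 0,"grip": 0},{"offset": [-18,-1,2],"twist": 0,"grip": 0},{"offset": [-24,-1,2],"twist": 0,"grip": 0},{"offset": [-30,-1,2],"twist": 0,"grip": 0}]}}

```text
time: 10.3
tool_pos: [0.5483, -0.0457, 0.2374]
tool_rot: [0.0, 0.767, 0.641, 0.0]
contact_force: [0.6, 0.8, -0.4]
gripper_width: -0.001
```

```bash
python3 -c "
from h import *
go((0,108,64))
manip.grab_frame('scene');tips('scene',['pawl_tab','pawl_nose'])"
```

```text
t 10.3 tip_f [ -0.  121.2  64.4] F [ 0.6  0.8 -0.4]
(0, 108, 64) offset [-13.2   0.    0.4] twist -0.0
scene pawl_tab [(0.8, [0.557, -0.009, 0.076])]
scene pawl_nose [(0.64, [0.546, -0.072, 0.074])]
```

{"api": "play_rows", "payload": {"increments": [{"offset": [-5,0,0],"twist": 0,"grip": 0},{"offset": [-10,0,0],"twist": 0,"grip": 0},{"offset": [-14,0,0],"twist": 0,"grip": 0},{"offset": [-15,0,0],"twist": 0,"grip": 0},{"offset": [-15,0,0],"twist": 0,"grip": 0}]}}

```text
time: 10.87
tool_pos: [0.5456, -0.0602, 0.2367]
tool_rot: [-0.0, 0.767, 0.641, -0.0]
contact_force: [0.8, -0.3, -0.4]
gripper_width: -0.0
```

```bash
python3 -c "
from h import *
go((0,108,64))
manip.grab_frame('scene');tips('scene',['pawl_tab','pawl_nose'])"
```

```text
t 10.87 tip_f [ -0.3 106.4  63.7] F [ 0.8 -0.3 -0.4]
(0, 108, 64) offset [ 1.6  0.3 -0.3] twist -0.0
scene pawl_tab [(0.75, [0.549, -0.029, 0.09])]
scene pawl_nose [(0.59, [0.541, -0.08, 0.055]), (0.51, [0.498, -0.121, 0.03]), (0.19, [0.569, -0.1, 0.074])]
```

{"api": "play_rows", "payload": {"increments": [{"offset": [-6,0,0],"twist": 0,"grip": 0},{"offset": [-7,0,-5],"twist": 0,"grip": 0},{"offset": [-7,0,-35],"twist": 0,"grip": 0},{"offset": [-7,0,-75],"twist": 0,"grip": 0},{"offset": [-7,0,-90],"twist": 0,"grip": 0}]}}

```text
time: 11.43
tool_pos: [0.5455, -0.0671, 0.3324]
tool_rot: [0.003, 0.767, 0.641, 0.002]
contact_force: [1.0, -0.3, 1.5]
gripper_width: -0.004
```

```bash
python3 -c "
from h import *
go((-75,200,200))
b=manip.grab_frame('scene');tips('scene',['pawl_tab','pawl_nose','pawl_pivot']);ang()
cv2.imwrite('pics/a5.png',cv2.resize(b[190:330,200:400],None,fx=4,fy=4,interpolation=2))"
```

```text
t 11.43 tip_f [  2.1  99.5 159.4] F [ 1.  -0.3  1.5]
(-75, 200, 200) offset [100.5 -76.8 -41.2] twist -0.0
scene pawl_tab [(0.77, [0.552, -0.044, 0.092]), (0.66, [0.545, -0.079, 0.045])]
scene pawl_nose [(0.84, [0.542, -0.082, 0.043]), (0.72, [0.404, -0.066, -0.001])]
scene pawl_pivot [(0.47, [0.477, -0.157, 0.032])]
angles [np.float64(-43.9), np.float64(-43.5), np.float64(-46.9), np.float64(-43.3), np.float64(-45.9), np.float64(-44.3), np.float64(-43.0), np.float64(-43.1)] mean rad -0.772
```

View pics/a5.png

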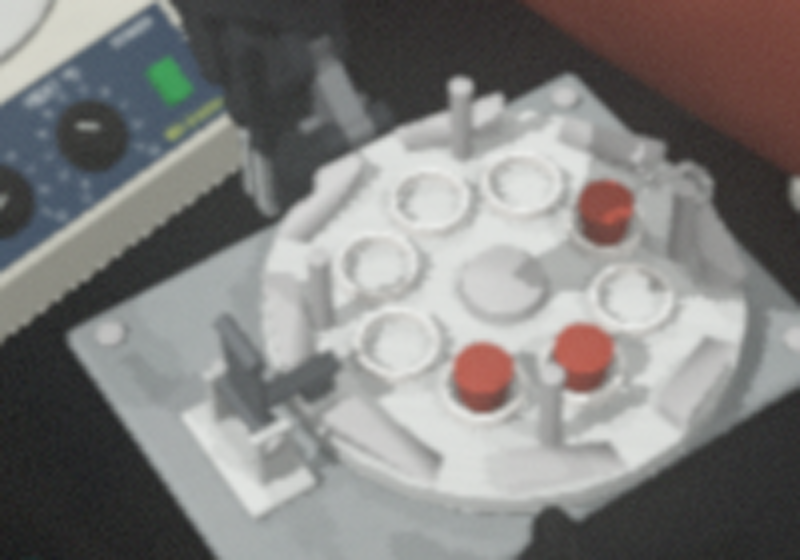

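{"api": "play_rows", "payload": {"increments": [{"offset": [30,-200,-60],"twist": 0,"grip": 0},{"offset": [30,-200,-60],"twist": 0,"grip": 0},{"offset": [30,-200,-60],"twist": 0,"grip": 0},{"offset": [30,-200,-60],"twist": 0,"grip": 0},{"offset": [30,-200,-60],"twist": 0,"grip": 0}]}}

```text
time: 12.25
tool_pos: [0.3536, -0.0021, 0.3847]
tool_rot: [-0.001, 0.767, 0.641, -0.001]
contact_force: [-1.1, 0.0, 1.4]
gripper_width: -0.002
```

```bash
python3 -c "
from h import *
b=manip.grab_frame('scene');a=cv2.imread('pics/scene0.png')
for i in range(3):
  b=manip.grab_frame('scene');tips('scene',['pawl_tab','pawl_nose'])
tips('scene',['bung_a','pocket_a','sample_bottle','dropper_a','timer']);ang()
s=(slice(250,330),slice(230,320))
cv2.imwrite('pics/a6.png',np.hstack([cv2.resize(i[s],None,fx=4.4,fy=4.4,interpolation=2) for i in(a,b)]))"
```

```text
scene pawl_tab [(0.96, [0.552, -0.043, 0.094])]
scene pawl_nose [(0.66, [0.543, -0.082, 0.043])]
scene pawl_tab [(0.83, [0.552, -0.042, 0.092])]
scene pawl_nose [(0.71, [0.539, -0.082, 0.046])]
scene pawl_tab [(0.71, [0.553, -0.043, 0.091]), (0.69, [0.548, -0.041, 0.045])]
scene pawl_nose [(0.67, [0.544, -0.079, 0.044])]
scene bung_a [(0.69, [0.481, 0.071, 0.003]), (0.67, [0.559, 0.064, 0.002]), (0.43, [0.742, -0.193, -0.003])]
scene pocket_a [(0.81, [0.498, -0.122, 0.03])]
scene sample_bottle [(0.51, [0.591, -0.358, -0.001])]
scene dropper_a [(0.91, [0.407, -0.066, -0.001])]
scene timer [(0.23, [0.591, -0.359, 0.004])]
angles [np.float64(-43.9), np.float64(-44.1), np.float64(-42.7), np.float64(-44.3), np.float64(-45.9)] mean rad -0.771
```

View pics/a6.png

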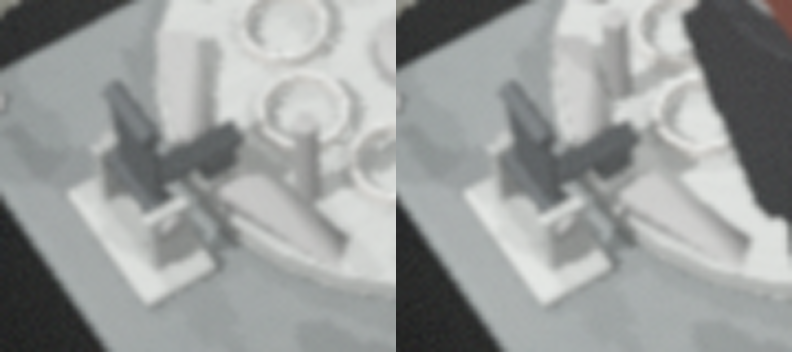

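The left half is the start and the right half is now. The pawl looks the same in both: tab tip at (115,90) against (115,90) after removing the 396 px shift, and arm end at about (240,130) in each. It is seated in the next notch, so I'm handing in.

```bash
python3 -c "
from h import *
print(manip.state()['joint_vel'].round(3));print(manip.job_done())"
```

```text
[-0.002 -0.006  0.001  0.001 -0.001  0.001]
the job is handed in; nothing more can be done
None
```

I set the wheel back one notch and the pawl sits in the new notch. The job was handed in at about 13 s; it gave no verdict.

**What I did:** With the shut fingers I pushed the thumb tab away from the wheel until the pawl fell open and stayed up. I pushed pin2 about 60 mm along its chord, backed off, then pushed the pawl's arm back toward the wheel until it dropped. Nothing was gripped, and the wrist force readings stayed around 2 N or less.

**Last checks:**
- **Wheel:** it measured about -0.77 rad (target -0.785 ± 0.13). Single pin readings scattered between -0.75 and -0.80 rad.
- **Pawl:** the tab top was about 92 mm high and the nose about 44 mm, the same as at the start. The close-up also matched the starting picture.
- **Bungs:** all three were standing in their pockets in the picture taken just after the pawl was lowered. The bung detector found only the look-alikes on the worktop in the last frame, so I have no distance measurement for them.
- **Bystanders:** the sample bottle and dropper bottle were within 1–2 mm of their first readings. The last timer query missed the timer and returned the sample bottle's position. I took it as unmoved because the arm never came near it.

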